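# Chock the pull-out board at its stop

### The arm

A 6-joint arm with a two-finger parallel gripper is mounted at the origin on the work surface. World frame = base frame: x ahead of the robot, y to its left, z up, the work surface at z = 0. Lengths are in m, angles in rad, forces in N, time in s.
With the tool pointing down it reaches from about 0.325 to 0.85 m from the base axis. Payload 15.5 kg.
Tool frame: the origin (TCP) lies at the very end of the fingers, on their centre line; the grasp point (between the pads) lies 19 mm behind it; z points along the fingers, y is the line along which they close (so a half turn about z gives the same grasp; the last joint's range is limited). The gripper opens to 91 mm and grips with 3 to 60 N. Pads are 32 mm wide; open, the fingers measure 118 mm over their backs; the gripper's body (76 mm by 178 mm) begins 60 mm behind the grasp point.
Start: joints at [-1.446, 0.494, 1.345, -0, 1.302, -0.096], TCP at [0.137, -0.61, 0.214] pointing down, gripper open.
Joint ranges: [-2.91, 2.91], [-0.82, 2.16], [0.22, 2.67], [-1.22, 4.37], [0.12, 2.79], [-3.08, 3.08]. Speed limits (rad/s): [1.89, 1.89, 2.57, 3.01, 3.01, 3.01].

### API

Orientations are given as [roll, pitch, yaw] about the fixed x, y, z axes, in that order (R = Rz(yaw) Ry(pitch) Rx(roll)).
In Python, from rig import readout, viewer, arm gives the robot as it stands.
- The arm moves only by the shell command python3 -m jog 'ROWS'. ROWS is JSON, one flat list of numbers, 5 for each row, row after row: the finger opening in mm, from 0 to 91.2, then the shift along the tool's x, y, z in mm, then the turn about the tool's z in units of 5 degrees (1.0 is 5 degrees). A call has exactly 8 rows; each row shifts and turns the commanded pose from where the row before left it, along the tool's axes as they then stand; what a row does not reach is not made up. A row lasts 1/10 s, in which the tool goes at most 50 mm and 8.59 degrees, less where a joint would pass 70% of its speed; a pose out of reach is approached as far as the arm can. A call is refused whole if a number of a shift passes 50 or a number of a turn 1, either way. A call with a gripper value outside its range is refused whole. The fingers move at their own pace and stop on an object; the grip force is fixed at half the most. Time passes only in rows, so rows that do not move let the fingers close, or fill a call up. It gives the time, the measured TCP pose, the force, the opening and the grip force at its end, in the units of the state.
- readout.get_state(): the state, without advancing time (a new reading comes with each control period).
- viewer.capture(name): name is "scene" or "top" or "wrist"; returns a dict with "img" (384x512x3 uint8, red, green, blue), "vertical_fov" (degrees; the focal length in pixels is half the picture's height over the tangent of half this angle, whatever the lens; pixels are square), "cx", "cy" (the principal point, pixels), "R" (3x3) and "t" (3): a world point X has camera coordinates R X + t. Camera axes: x right, y down, z forward; pixel columns grow to the right and rows downward; lengths in m; the calibration is good to about 2 mm. A picture is of the moment at which its call begins. There is no depth.
- arm.finish_job(): hands the job in; it is judged then, once.
The state is a dict: "time": time; "joints": joint angles; "joint_velocities": joint speeds; "joint_torque": joint torques, N m; "tcp_pos": TCP position; "orientation": TCP orientation; "force": force on the tool from outside, world axes, zero at the start; "torque": the same for the moment, N m; "finger_gap": finger opening in m; "gripper_force": force on a finger pad.
Only numpy, scipy, OpenCV 4.12 (cv2) and the standard library are available. Lean on these libraries where they do the work, as an engineer would, in place of code of your own. Each camera call takes 0.05 s, during which the arm holds its last target. There are 200 camera calls.

### The job

Pull the pull-out cutting board by its bar until you feel it come firmly up against its hidden stop, and then stand the one oak chock that fills the gap best upright and square on the board between batten and unit, so the board can hardly slide back. Let go of the chock, then pull the bar outward firmly once more until you feel the stop again, to prove the board is still on its stop with the chock behind it. Leave the other two chocks on the counter and do not disturb the things on the turntable or the dough scraper.

Things in the scene. Friction and masses are not known exactly. Their poses are not given: they have to be found in the camera images.
- unit: low fixed oak end-unit that houses the pull-out board: a roof slab 360 mm wide (y), 270 mm deep (x), upper face 65 mm and underside 37 mm above the counter; the turntable stands on it. Origin: at counter level, below the middle of the roof's upright front face, which looks along this frame's -x, towards the robot. Yaw up to 0.2 rad either way.
- board: pull-out cutting board, 240 mm wide, 18 mm thick, top 35 mm above the counter; slides out along the unit's -x (same axes). Drags with about 2.5 N, stays where left. On it lies an oak batten 16 mm thick (x), 220 long, 30 high. Origin: on the board's top, middle of the batten's rear face. The gap from there to the unit's front face (minus its x in the unit's frame) is 13 to 30 mm at the start.
- bar (a point): centre of the top of the board's upstanding pull bar: 14 mm thick (x), 60 mm long (y), 36 mm high above the board, 62 mm in front of the batten's rear face; the board's front edge is 18 mm further out. A steady outward pull of 10 to 15 N here is plenty to bring the board onto its stop and feel it.
- face (a point): middle of the top edge of the unit's front face. A rigid stop hidden in the unit, shown by no reading, ends the board's outward travel when the gap from batten to this face is 45.5, 54.5 or 63.5 mm (drawn anew each time): 3.5 mm more than the length of one of the chocks. The load on the stop (your pull less the drag) must reach 5 N.
- chock_a: upright oak chock, 42 mm long (its own x) x 34 mm wide (y) x 56 mm tall (z), about 58 g. Origin: centre of its underside. The long lower edges (at both ends in x) are bevelled 4 mm. Same wood, width and height as the other two chocks, only its length differs. Stands on the counter at the start, in any order and yaw.
- chock_b: upright oak chock, 51 mm long (its own x) x 34 mm wide (y) x 56 mm tall (z), about 70 g. Origin: centre of its underside. The long lower edges (at both ends in x) are bevelled 4 mm. Same wood, width and height as the other two chocks, only its length differs. Stands on the counter at the start, in any order and yaw.
- chock_c: upright oak chock, 60 mm long (its own x) x 34 mm wide (y) x 56 mm tall (z), about 82 g. Origin: centre of its underside. The long lower edges (at both ends in x) are bevelled 4 mm. Same wood, width and height as the other two chocks, only its length differs. Stands on the counter at the start, in any order and yaw.
- canister: clear acrylic canister closed by an aluminium lid, 86 mm across, 134 mm tall, stands on the turntable; origin at the centre of its underside. Not to be disturbed.
- crock: white stoneware crock 92 mm across and 100 mm tall with a green spatula standing in it (up to about 190 mm above the crock's foot), stands on the turntable; origin at the centre of its underside. Not to be disturbed.
- scraper: steel dough scraper about 90 x 120 mm with a dark wooden back 18 mm high, lies on the counter left of the unit; origin on its underside in the middle of the blade. Not to be disturbed.
Not all that is in view belongs to the job. What is shaped like the chock_c but red is not meant.

How it is judged:
By the outcome, as a careful person would: the job done as asked, in the order asked, and still so for the second after the job is handed in, with the robot touching nothing.
It also fails if it takes over 72 s, if anything falls off the work surface, if the arm or the gripper's body presses on something with over 40 N, if the wrist force passes 120 N, or if a joint passes its speed limit or range.

## Working session

There is one attempt and no reset: what is moved stays moved. The work goes in short steps, Python scripts to look and compute and a shell command to move; the robot and the scene stay as the last step left them, time stands still between calls to the robot, and variables do not carry over. Pictures are saved under pics/ and viewed, at most 10 in all, crops included, and the job is handed in when it is done.

```bash
mkdir -p pics; ls; python3 - <<'E'
from rig import readout, viewer
import cv2,pickle
s=readout.get_state(); print(s)
for n in("scene","top","wrist"):
    c=viewer.capture(n); pickle.dump(c,open(f"pics/{n}0.pkl","wb")); cv2.imwrite(f"pics/{n}0.png",c["img"][...,::-1])
    print(n,c["vertical_fov"],c["cx"],c["cy"],c["R"],c["t"])
E
```

```text
pics
{'time': 0.0, 'joints': array([-1.44547583e+00,  4.94190112e-01,  1.34613650e+00,  2.81566063e-05,
        1.30249638e+00, -9.54952568e-02]), 'joint_velocities': array([-2.64113995e-03, -9.21521890e-04,  1.31872696e-03, -8.46475027e-06,
       -7.01960191e-05,  3.61305784e-04]), 'joint_torque': array([ 5.90814707e-04, -8.78820062e+01, -3.81852901e+01,  7.07063125e-02,
        5.33524621e-02, -1.33961994e-04]), 'tcp_pos': array([ 0.13685844, -0.6094401 ,  0.21333214]), 'orientation': array([-3.14037052e+00, -1.44328471e-04,  2.20808181e-01]), 'force': array([-0.65211556, -0.59233457,  0.65624033]), 'torque': array([-0.02124008, -0.02566867, -0.01510653]), 'gripper_force': 0.0, 'finger_gap': 0.09130488483315112}
scene 46.15616874516805 255.35650330702862 196.0711923087784 [[-0.96453581  0.26330782  0.01842999]
 [ 0.14926755  0.60170967 -0.78464302]
 [-0.21769215 -0.75406529 -0.61967384]] [ 0.56605156 -0.04256568  1.50119054]
top 50.83386099535743 252.39486975489243 193.29608655516648 [[ 0.01695057 -0.99979047 -0.01147613]
 [-0.99924172 -0.01653666 -0.03524934]
 [ 0.03505218  0.01206493 -0.99931265]] [0.03858075 0.59547173 1.25960229]
wrist 69.54679741641579 257.77999309513547 192.22144468677234 [[ 2.19977996e-01 -9.75504408e-01 -9.11603880e-04]
 [-9.32094695e-01 -2.10464512e-01  2.94795130e-01]
 [-2.87765809e-01 -6.39987407e-02 -9.55560045e-01]] [-0.62407113 -0.03469209  0.39243215]
```

View pics/scene0.png

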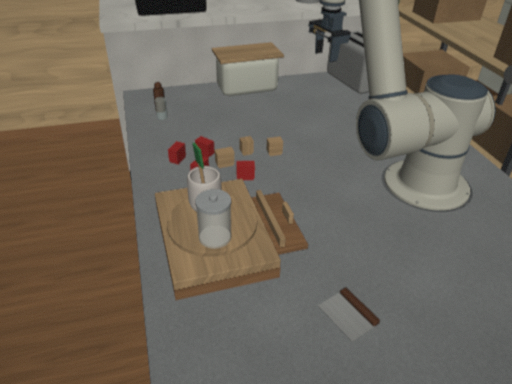

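View pics/top0.png

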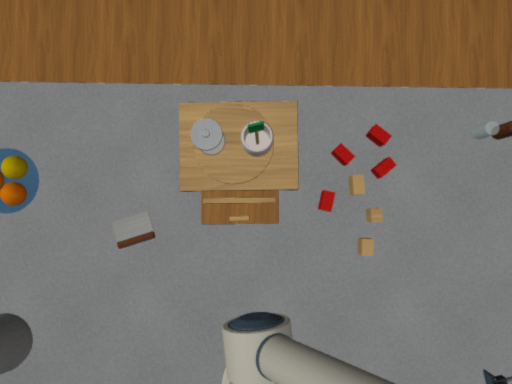

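The scene view shows the unit at about (215,235) with the board and bar to its right. The top view shows the unit at columns 180–298, batten row 200 and bar near (239,218). The oak chocks are near (357,185), (374,215) and (366,247), with four red decoys around them.

```bash
cat > h.py <<'E'
import numpy as np,cv2
from rig import readout, viewer
def K(c):
    return (c["img"].shape[0]/2)/np.tan(np.radians(c["vertical_fov"])/2)
def pt(c,uv,z):
    uv=np.atleast_2d(uv).astype(float); f=K(c); R=np.array(c["R"]); t=np.array(c["t"])
    d=np.c_[(uv[:,0]-c["cx"])/f,(uv[:,1]-c["cy"])/f,np.ones(len(uv))]@R
    o=-R.T@t
    return o+d*((z-o[2])/d[:,2])[:,None]
def px(c,X):
    p=np.atleast_2d(X)@np.array(c["R"]).T+np.array(c["t"]); return p[:,:2]/p[:,2:]*K(c)+[c["cx"],c["cy"]]
def oak(c):
    h=cv2.cvtColor(c["img"],cv2.COLOR_RGB2HSV)
    return ((h[...,0]>10)&(h[...,0]<26)&(h[...,1]>70)&(h[...,2]>60)).astype(np.uint8),h
def rects(c,mask,z,lo,hi):
    out=[]
    for k in cv2.findContours(mask,cv2.RETR_EXTERNAL,cv2.CHAIN_APPROX_NONE)[0]:
        if lo<cv2.contourArea(k)<hi:
            w=pt(c,k[:,0],z)[:,:2]; r=cv2.minAreaRect((w*1000).astype(np.float32)); out.append((cv2.minAreaRect(k)[0],r))
    return out
E
python3 - <<'E'
import pickle
from h import *
np.set_printoptions(precision=4,suppress=True)
c=pickle.load(open("pics/top0.pkl","rb"))
m,h=oak(c)
for p in [(357,185),(374,215),(240,180),(230,195),(220,210),(230,200),(239,218)]: print(p,h[p[1],p[0]])
for r in rects(c,m,.056,40,2000): print(r)
print(pt(c,[(180,190),(298,190)],.065),pt(c,[(239,218)],.071),pt(c,[(203,203),(275,203)],.065))
E
```

```text
(357, 185) [ 18 114 165]
(374, 215) [ 18 116 162]
(240, 180) [ 18 117 161]
(230, 195) [ 16 160 126]
(220, 210) [ 16 155 130]
(230, 200) [ 18 116 161]
(239, 218) [ 18 116 167]
((365.5, 246.5), ((438.68890380859375, -294.9433288574219), (51.1844482421875, 45.00564193725586), 0.4449637532234192))
((135.25001525878906, 239.75), ((446.48382568359375, 400.4776916503906), (18.204143524169922, 111.1412353515625), 19.394790649414062))
((374.0, 214.5), ((535.2557373046875, -319.76275634765625), (39.16159439086914, 48.05415725708008), 0.9931618571281433))
((356.5, 184.0), ((626.5244140625, -266.36236572265625), (60.58675003051758, 45.31481170654297), 0.9492461085319519))
((12.5, 187.5), ((590.3317260742188, 793.1506958007812), (108.74636840820312, 71.51184844970703), 55.6455192565918))
((20.78118324279785, 163.11187744140625), ((674.005615234375, 758.3958129882812), (69.73539733886719, 27.251054763793945), 34.1605110168457))
[[ 0.5992  0.2664  0.065 ]
 [ 0.605  -0.089   0.065 ]] [[0.5181 0.0866 0.071 ]] [[ 0.5611  0.1961  0.065 ]
 [ 0.5648 -0.0205  0.065 ]]
```

View pics/wrist0.png

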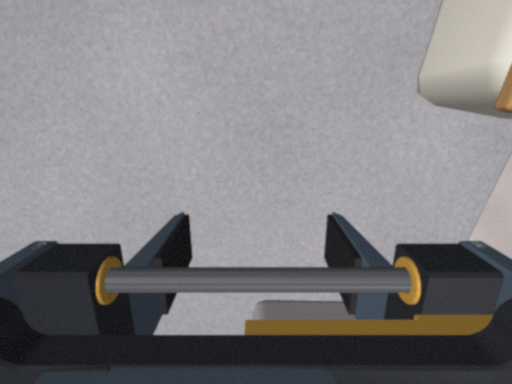

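The wrist view shows the gripper's own hardware in its lower half. Its free upper half looks along tool +x, so I'll go above the chocks for a look.

```bash
python3 -m jog '[91,35,-25,-12,0, 91,35,-25,-12,0, 91,35,-25,-12,0, 91,35,-25,-12,0, 91,35,-25,-12,0, 91,35,-25,-12,0, 91,35,-25,-12,0, 91,35,-25,-12,0]'; python3 -m jog '[91,22,-16,-7,0, 91,22,-16,-7,0, 91,22,-16,-7,0, 91,0,0,0,0.84, 91,0,0,0,0.84, 91,0,0,0,0.84, 91,0,0,0,0, 91,0,0,0,0]'
python3 - <<'E'
import pickle
from h import *
s=readout.get_state();print(s["time"],s["tcp_pos"],s["orientation"])
c=viewer.capture("wrist");pickle.dump(c,open("pics/wrist1.pkl","wb")); cv2.imwrite("pics/wrist1.png",c["img"][...,::-1])
m,h=oak(c)
for r in rects(c,m,.056,200,9000): print(r)
E
```

```text
time: 0.95
tcp_pos: [0.3671, -0.3518, 0.3104]
orientation: [-3.141, 0.0, 0.221]
force: [0.4, -0.6, -0.7]
finger_gap: 0.0908
gripper_force: 0.0
time: 1.75
tcp_pos: [0.4201, -0.292, 0.3308]
orientation: [-3.141, 0.0, 0.003]
force: [0.9, 0.1, 0.4]
finger_gap: 0.091
gripper_force: 0.0
1.75 [ 0.42005096 -0.2920215   0.3307908 ] [-3.14139139e+00  2.74275696e-04  3.09018778e-03]
((368.5, 324.0), ((92.9756088256836, -510.0916748046875), (48.59687423706055, 485.10516357421875), 0.22530154883861542))
((107.23170471191406, 280.4146423339844), ((190.06619262695312, -10.561115264892578), (44.646934509277344, 110.3132553100586), 76.56362915039062))
((407.9599304199219, 280.2199401855469), ((192.80007934570312, -574.3214111328125), (114.2010269165039, 46.79186248779297), 15.31896686553955))
((262.5, 149.5), ((437.06768798828125, -299.3014221191406), (33.70990753173828, 53.236202239990234), 89.88040161132812))
((279.6584777832031, 85.64527893066406), ((533.3345947265625, -324.3725891113281), (42.30429458618164, 35.823177337646484), 4.766791343688965))
((243.49996948242188, 22.500003814697266), ((616.9313354492188, -271.028076171875), (58.820892333984375, 34.19700622558594), 4.8236260414123535))
```

View pics/wrist1.png

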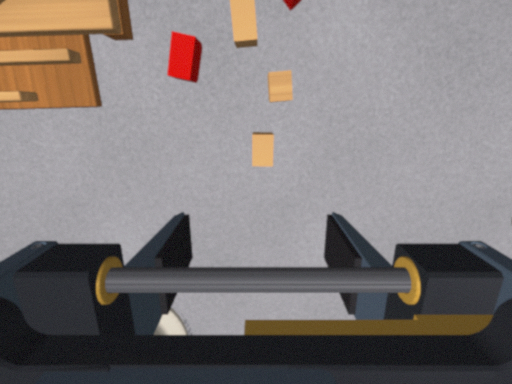

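The wrist view shows B at (262,149), A at (280,86), C at (243,22) partly cut off by the picture edge, and a red decoy at (185,57). The board and bar are at upper left. Next I'll look at the board up close.

```bash
python3 -m jog '[91,0,-45,9,0, 91,0,-45,9,0, 91,0,-45,9,0, 91,0,-45,9,0, 91,0,-45,9,0, 91,0,-45,9,0, 91,0,-45,9,0, 91,0,-45,9,0]'; python3 -m jog '[40,0,-20,8,0, 40,0,0,0,0, 40,0,0,0,0, 40,0,0,0,0, 40,0,0,0,0, 40,0,0,0,0, 40,0,0,0,0, 40,0,0,0,0]'
python3 - <<'E'
import pickle
from h import *
s=readout.get_state();print(s["time"],s["tcp_pos"],s["orientation"],s["force"])
c=viewer.capture("wrist");pickle.dump(c,open("pics/wrist2.pkl","wb")); cv2.imwrite("pics/wrist2.png",c["img"][...,::-1])
m,h=oak(c); m=m&(h[...,1]<140)
for z in(.065,.071):
  for r in rects(c,m,z,100,90000): print(z,r)
E
```

```text
time: 2.6
tcp_pos: [0.4196, 0.0696, 0.2588]
orientation: [-3.142, -0.001, 0.002]
force: [1.3, 0.1, 0.6]
finger_gap: 0.0909
gripper_force: 0.0
time: 3.4
tcp_pos: [0.4199, 0.0877, 0.251]
orientation: [-3.142, -0.0, 0.0]
force: [-0.0, -0.5, -0.2]
finger_gap: 0.0401
gripper_force: 0.0
3.4 [0.41987114 0.08769067 0.25097509] [-3.14155185e+00 -8.36080941e-05  4.47913208e-04] [-0.00237472 -0.51311219 -0.16352034]
0.065 ((504.0, 154.5), ((441.96917724609375, -232.21189880371094), (47.92934036254883, 17.745866775512695), 15.189414978027344))
0.065 ((257.48193359375, 94.42243957519531), ((517.4420776367188, 88.46566772460938), (14.152166366577148, 60.01546859741211), 1.7820820808410645))
0.065 ((255.0, 29.5), ((586.752685546875, 91.40193939208984), (59.8382453918457, 357.4038391113281), 0.08878190815448761))
0.071 ((504.0, 154.5), ((442.9927062988281, -226.83224487304688), (47.124359130859375, 17.44782257080078), 15.189408302307129))
0.071 ((257.48193359375, 94.42243957519531), ((517.1981201171875, 88.45942687988281), (13.914478302001953, 59.00748825073242), 1.7820806503295898))
0.071 ((255.0, 29.5), ((585.3446655273438, 91.34636688232422), (58.833251953125, 351.401123046875), 0.08878177404403687))
```

View pics/wrist2.png

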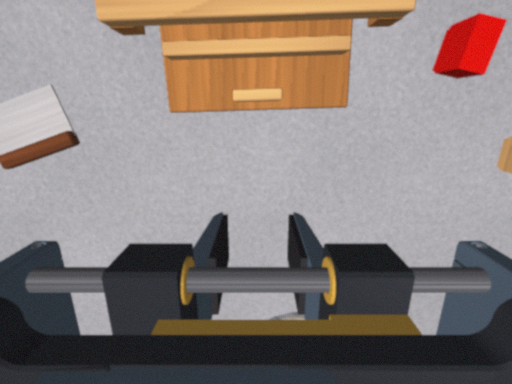

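The close view shows the bar at (257,94), the batten at row 46, the unit front edge at row 18 and the scraper well clear on the left. The bar is at (0.517, 0.0885), yaw about 0.03. I'll turn, descend straddling the bar, and grip.

```bash
python3 -m jog '[40,48.5,0,0,0, 40,48.5,-1,0,0, 40,0,0,9,-1, 40,0,0,9,-1, 40,0,0,9,-1, 40,0,0,9,-1, 40,0,0,9,-1, 40,0,0,9,-1]'; python3 -m jog '[40,0,0,9,-1, 40,0,0,9,-1, 40,0,0,9,-1, 40,0,0,9,-1, 40,0,0,9,-1, 40,0,0,9,-1, 40,0,0,9,-1, 40,0,0,9,-1]'; python3 -m jog '[40,0,0,0,-1, 40,0,0,0,-1, 40,0,0,0,-1, 40,0,0,0,-1, 40,0,0,0,-0.34, 40,0,0,0,0, 40,0,0,0,0, 40,0,0,0,0]'
```

```text
time: 4.25
tcp_pos: [0.5168, 0.089, 0.1965]
orientation: [-3.141, 0.0, 0.528]
force: [0.4, -0.7, 0.0]
finger_gap: 0.04
gripper_force: 0.0
time: 5.05
tcp_pos: [0.5169, 0.089, 0.1245]
orientation: [-3.142, 0.0, 1.226]
force: [-0.4, -0.9, -0.2]
finger_gap: 0.0401
gripper_force: 0.0
time: 5.85
tcp_pos: [0.5168, 0.089, 0.1249]
orientation: [-3.142, -0.0, 1.6]
force: [-0.5, 0.3, 0.6]
finger_gap: 0.0396
gripper_force: 0.0
```

```bash
python3 -m jog '[40,0,0,26,0, 40,0,0,26,0, 40,0,0,26,0, 40,0,0,0,0, 0,0,0,0,0, 0,0,0,0,0, 0,0,0,0,0, 0,0,0,0,0]';  python3 -m jog '[0,0,-4,0,0, 0,0,-4,0,0, 0,0,-4,0,0, 0,0,-4,0,0, 0,0,0,0,0, 0,0,0,0,0, 0,0,0,0,0, 0,0,0,0,0]'
```

```text
time: 6.65
tcp_pos: [0.5176, 0.0891, 0.048]
orientation: [3.14, -0.0, 1.601]
force: [-0.7, 0.7, 9.8]
finger_gap: 0.014
gripper_force: 30.0
time: 7.45
tcp_pos: [0.5012, 0.0886, 0.048]
orientation: [3.14, -0.0, 1.601]
force: [-1.5, -0.7, 15.7]
finger_gap: 0.0141
gripper_force: 30.0
```

```bash
python3 -m jog '[0,0,0,-1,0, 0,0,-1,0,0, 0,0,-1,0,0, 0,0,-1,0,0, 0,0,0,0,0, 0,0,0,0,0, 0,0,0,0,0, 0,0,0,0,0]';  python3 -m jog '[0,0,-1,0,0, 0,0,-1,0,0, 0,0,-1,0,0, 0,0,0,0,0, 0,0,0,0,0, 0,0,0,0,0, 0,0,0,0,0, 0,0,0,0,0]'
```

```text
time: 8.25
tcp_pos: [0.4977, 0.0885, 0.048]
orientation: [-3.141, -0.0, 1.601]
force: [-0.6, 1.1, 0.9]
finger_gap: 0.0142
gripper_force: 30.0
time: 9.05
tcp_pos: [0.4952, 0.0884, 0.048]
orientation: [3.141, -0.0, 1.601]
force: [4.7, 1.9, -1.6]
finger_gap: 0.0141
gripper_force: 30.0
```

```bash
python3 -m jog '[0,0,-0.5,0,0, 0,0,-0.5,0,0, 0,0,0,0,0, 0,0,0,0,0, 0,0,0,0,0, 0,0,0,0,0, 0,0,0,0,0, 0,0,0,0,0]';  python3 -m jog '[0,0,-0.5,0,0, 0,0,-0.5,0,0, 0,0,0,0,0, 0,0,0,0,0, 0,0,0,0,0, 0,0,0,0,0, 0,0,0,0,0, 0,0,0,0,0]'
```

```text
time: 9.85
tcp_pos: [0.4951, 0.0884, 0.048]
orientation: [3.139, -0.0, 1.601]
force: [9.2, 2.5, -7.1]
finger_gap: 0.0136
gripper_force: 30.0
time: 10.65
tcp_pos: [0.495, 0.0884, 0.048]
orientation: [3.138, -0.0, 1.601]
force: [14.2, 3.3, -12.9]
finger_gap: 0.0133
gripper_force: 30.0
```

The pull rose to 14 N with no motion, so the board is on its stop. I'll relax, release, rise, and measure the gap.

```bash
python3 -m jog '[0,0,1,0,0, 0,0,0.5,0,0, 40,0,0,0,0, 40,0,0,0,0, 40,0,0,0,0, 40,0,0,-30,0, 40,0,0,-40,0, 40,0,0,-40,0]';  python3 -m jog '[40,0,-40,-40,0.5, 40,0,-40,-40,1, 40,0,-40,0,1, 40,0,0,0,1, 40,0,0,0,1, 40,0,0,0,1, 40,0,0,0,1, 40,0,0,0,1]'; python3 -m jog '[91,0,0,0,1, 91,0,0,0,1, 91,0,0,0,1, 91,0,0,0,1, 91,0,0,0,1, 91,0,0,0,1, 91,0,0,0,1, 91,0,0,0,1]' ; python3 -m jog '[91,0,0,0,1, 91,0,0,0,1, 91,0,0,0,0.85, 91,0,0,0,0, 91,0,0,0,0, 91,0,0,0,0, 91,0,0,0,0, 91,0,0,0,0]'
python3 - <<'E'
import pickle
from h import *
s=readout.get_state();print(s["time"],s["tcp_pos"],s["orientation"],s["force"])
for n in("wrist","top"):
  c=viewer.capture(n);pickle.dump(c,open(f"pics/{n}3.pkl","wb")); cv2.imwrite(f"pics/{n}3.png",c["img"][...,::-1])
  m,h=oak(c); m=m&(h[...,1]<140)
  for r in rects(c,m,.071,20,90000): print(r)
  for r in rects(c,m,.065,20,90000): print('65',r)
E
```

```text
time: 11.45
tcp_pos: [0.4934, 0.0882, 0.1589]
orientation: [-3.14, 0.0, 1.601]
force: [-0.4, -0.1, -0.1]
finger_gap: 0.0399
gripper_force: 0.0
time: 12.25
tcp_pos: [0.3833, 0.0916, 0.2285]
orientation: [-3.141, 0.001, 0.943]
force: [0.1, -0.2, -0.0]
finger_gap: 0.0401
gripper_force: 0.0
time: 13.05
tcp_pos: [0.3833, 0.0916, 0.2285]
orientation: [-3.142, 0.001, 0.245]
force: [-0.5, -0.8, 0.0]
finger_gap: 0.0909
gripper_force: 0.0
time: 13.85
tcp_pos: [0.3838, 0.0917, 0.2286]
orientation: [-3.142, 0.0, 0.001]
force: [-0.7, -0.3, 0.1]
finger_gap: 0.0909
gripper_force: 0.0
13.85 [0.38382432 0.09171232 0.22862464] [-3.14158054e+00  5.25905116e-05  6.36047430e-04] [-0.69962367 -0.29214955  0.10606151]
((261.5238952636719, 81.7648696899414), ((493.4128112792969, 88.0062026977539), (15.028765678405762, 58.82791519165039), 1.7533283233642578))
((258.0933837890625, 32.35188293457031), ((548.9052734375, 89.80790710449219), (44.69740676879883, 215.03880310058594), 1.839032530784607))
65 ((261.5238952636719, 81.7648696899414), ((493.8970642089844, 87.93057250976562), (15.303001403808594, 59.90121
[... 981 characters left out ...]
, (50.778194427490234, 44.67476272583008), 0.44498568773269653))
65 ((239.0, 225.5), ((495.4435729980469, 86.47755432128906), (14.982101440429688, 60.08055114746094), 1.003973364830017))
65 ((374.0, 214.5), ((535.3651123046875, -317.1676330566406), (38.87260055541992, 47.70085144042969), 0.9931734204292297))
65 ((239.0, 207.5), ((549.4318237304688, 87.56492614746094), (15.041099548339844, 216.64886474609375), 0.9672417640686035))
65 ((356.5, 184.0), ((625.96337890625, -264.1598815917969), (60.141265869140625, 44.98167037963867), 0.9492623209953308))
65 ((238.38323974609375, 165.94371032714844), ((675.7026977539062, 91.93888854980469), (392.3271484375, 358.4725036621094), 1.5717495679855347))
```

View pics/wrist3.png

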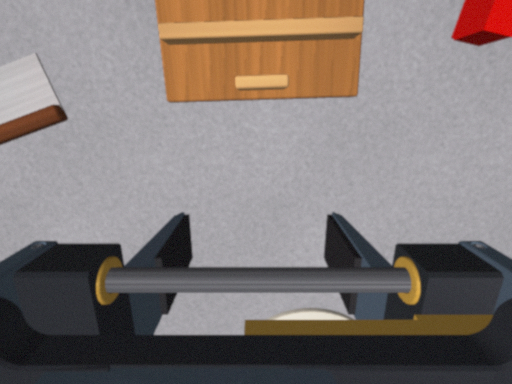

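The view shows the bar at (262,82) and the batten at row 30, with the unit face out of frame. I'll take the gap from the earlier close view (wrist2), because the batten top and the face edge are both 65 mm high.

```bash
python3 - <<'E'
import pickle
from h import *
c=pickle.load(open("pics/wrist2.pkl","rb"))
h=cv2.cvtColor(c["img"],cv2.COLOR_RGB2HSV)
for u in(200,257,320):
  print(u,[tuple(map(int,h[v,u-3:u+4,1:].mean(0))) for v in range(5,60)])
c=pickle.load(open("pics/top3.pkl","rb"))
h=cv2.cvtColor(c["img"],cv2.COLOR_RGB2HSV)
for u in(210,225,260): print(u,[tuple(map(int,h[v,u-3:u+4,1:].mean(0))) for v in range(184,214)])
E
```

```text
200 [(126, 220), (127, 217), (128, 218), (127, 219), (128, 217), (128, 215), (127, 216), (127, 219), (126, 222), (125, 222), (126, 209), (127, 183), (126, 151), (127, 119), (124, 106), (124, 103), (124, 106), (130, 111), (141, 135), (155, 171), (161, 194), (161, 201), (160, 202), (162, 202), (163, 200), (162, 200), (161, 201), (161, 201), (163, 200), (161, 201), (162, 201), (163, 199), (161, 199), (159, 199), (155, 195), (140, 200), (128, 219), (123, 226), (123, 229), (124, 228), (123, 227), (124, 227), (123, 228), (124, 228), (123, 229), (123, 232), (122, 232), (124, 229), (127, 218), (127, 176), (124, 127), (122, 106), (131, 109), (141, 128), (154, 163)]
257 [(124, 227), (123, 230), (122, 232), (123, 232), (122, 233), (122, 233), (121, 233), (123, 231), (127, 220), (127, 194), (127, 157), (127, 123), (124, 107), (125, 101), (121, 100), (129, 106), (141, 129), (154, 167), (162, 193), (163, 199), (161, 199), (162, 200), (164, 198), (161, 199), (164, 199), (162, 199), (163, 199), (161, 199), (163, 199), (163, 199), (161, 199), (160, 198), (154, 194), (139, 200), (126, 224), (123, 233)
[... 1287 characters left out ...]
(119, 151), (117, 154), (118, 155), (118, 149), (133, 117), (155, 126), (156, 128), (160, 127), (157, 127), (159, 127), (157, 128), (158, 128), (158, 128), (157, 128), (159, 128), (159, 127), (158, 127), (160, 126), (158, 122), (138, 124), (118, 157), (117, 159), (115, 161), (116, 162), (121, 157), (149, 132), (157, 128), (159, 127)]
260 [(117, 160), (116, 158), (115, 159), (115, 163), (116, 161), (121, 144), (149, 108), (160, 123), (158, 126), (160, 127), (158, 127), (159, 127), (155, 127), (157, 127), (157, 127), (157, 127), (160, 126), (158, 127), (157, 127), (155, 127), (148, 129), (127, 139), (117, 156), (117, 157), (117, 156), (121, 150), (142, 127), (154, 127), (158, 127), (157, 127)]
```

```bash
python3 - <<'E'
import pickle
from h import *
c=pickle.load(open("pics/wrist2.pkl","rb"))
P=pt(c,[(200,16.8),(257,14.8),(320,12.8),(200,40),(257,38),(320,36),(200,54.3),(257,52.3),(320,50.3)],.065);print(P)
c=pickle.load(open("pics/top3.pkl","rb"))
P=pt(c,[(210,189.8),(260,189.6),(210,205),(260,204.5)],.065);print(P)
E
```

```text
[[0.60020715 0.15343349 0.065     ]
 [0.60228157 0.088988   0.065     ]
 [0.60435893 0.01801372 0.065     ]
 [0.57673876 0.15484476 0.065     ]
 [0.57890207 0.08897389 0.065     ]
 [0.58106792 0.01643558 0.065     ]
 [0.56174902 0.15574617 0.065     ]
 [0.5639701  0.08896488 0.065     ]
 [0.56619341 0.01542772 0.065     ]]
[[0.60126623 0.17584777 0.065     ]
 [0.60434708 0.02519331 0.065     ]
 [0.55547896 0.17490186 0.065     ]
 [0.55952125 0.02446307 0.065     ]]
```

Starting gap 23.4 mm plus 22.2 mm travel gives 45.6 mm, so the stop is the 45.5 mm one and the job needs chock_a. Now a close look at chock_a.

```bash
python3 -m jog '[91,6,42,2,0, 91,6,42,2,0, 91,6,42,2,0, 91,6,42,2,0, 91,6,42,2,0, 91,6,42,2,0, 91,6,42,2,0, 91,6,42,2,0]'; python3 -m jog '[91,9,40,2,0, 91,9,40,2,0, 91,0,0,0,0, 91,0,0,0,0, 91,0,0,0,0, 91,0,0,0,0, 91,0,0,0,0, 91,0,0,0,0]'
python3 - <<'E'
import pickle
from h import *
s=readout.get_state();print(s["time"],s["tcp_pos"],s["orientation"],s["force"])
c=viewer.capture("wrist");pickle.dump(c,open("pics/wrist4.pkl","wb")); cv2.imwrite("pics/wrist4.png",c["img"][...,::-1])
m,h=oak(c)
for r in rects(c,m,.056,100,90000): print(r)
u,v=px(c,[[.535,-.322,.056]])[0].astype(int);print(u,v)
print(h[v-35:v+36:2,u,2],h[v,u-30:u+31:2,2])
E
```

```text
time: 14.75
tcp_pos: [0.4317, -0.2462, 0.2125]
orientation: [-3.142, -0.0, -0.0]
force: [0.8, 0.4, 0.7]
finger_gap: 0.091
gripper_force: 0.0
time: 15.55
tcp_pos: [0.4499, -0.3238, 0.2088]
orientation: [3.141, -0.0, 0.001]
force: [0.3, 0.8, -0.1]
finger_gap: 0.0911
gripper_force: 0.0
15.55 [ 0.44993124 -0.32376442  0.20884707] [ 3.14145285e+00 -1.68130798e-04  7.45393241e-04] [ 0.29256641  0.79658448 -0.06581136]
((368.5, 324.0), ((234.6810302734375, -481.61676025390625), (35.299041748046875, 352.4853820800781), 0.07246122509241104))
((407.88995361328125, 280.2299499511719), ((307.0477294921875, -528.3732299804688), (82.96143341064453, 33.859291076660156), 15.17685317993164))
((107.4800033569336, 280.1399841308594), ((306.3302307128906, -119.20323181152344), (32.79750442504883, 80.90577697753906), 74.99240112304688))
((238.0, 186.0), ((440.144775390625, -299.19036865234375), (34.795963287353516, 58.462467193603516), 89.7447738647461))
((259.4918212890625, 105.90983581542969), ((533.6162719726562, -325.30462646484375), (42.08869171142578, 34.04914855957031), 5.157585620880127))
((208.6741180419922, 25.516468048095703), ((612.7175903320312, -272.97113037109375), (49.9163818359375, 37.5078010559082), 4.937366008758545))
((33.0, 75.5), ((557.9420166015625, -76.46994018554688), (66.80884552001953, 173.40394592285156), 74.74420928955078))
256 105
[168 168 171 166 168 165 169 169 191 220 219 214 215 218 215 213 217 221
 226 230 230 226 224 215 215 220 222 223 199 166 172 172 174 171 164 167] [170 168 174 172 166 171 172 169 173 194 221 221 220 221 220 221 222 222
 223 225 225 224 227 226 217 175 178 172 167 168 171]
```

View pics/wrist4.png

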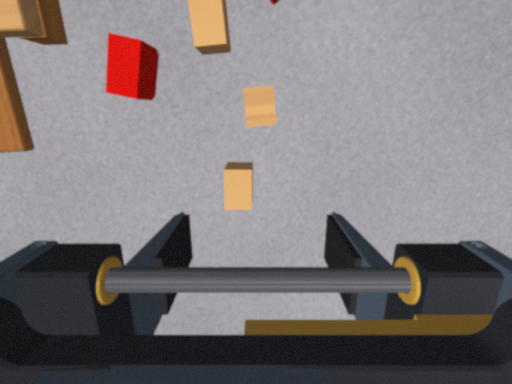

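The view shows chock_a at (259,106), B at (238,186) and C at (209,25). chock_a measures 42.1 × 34.0 mm at (0.5336, −0.3253), yaw 5.2°. Next I'll grasp across its width.

```bash
python3 -m jog '[60,42,0.8,0,0, 60,41.7,0.7,0,0, 60,0,0,30,-1, 60,0,0,30,-0.03, 60,0,0,30,0, 60,0,0,20,0, 60,0,0,0,0, 60,0,0,0,0]'; python3 -m jog '[60,0,0,30,0, 60,0,0,30,0, 60,0,0,19,0, 60,0,0,0,0, 0,0,0,0,0, 0,0,0,0,0, 0,0,0,0,0, 0,0,0,0,0]'; python3 -m jog '[0,0,0,0,0, 0,0,0,-30,0, 0,0,0,-40,0, 0,0,0,-40,0, 0,0,0,-40,0, 0,0,0,-30,0, 0,0,0,0,0, 0,0,0,0,0]'; python3 - <<'E'
import pickle
from h import *
s=readout.get_state();print(s["time"],s["tcp_pos"],s["orientation"],s["force"])
E
```

```text
time: 16.4
tcp_pos: [0.5338, -0.3258, 0.0991]
orientation: [-3.142, -0.0, 0.09]
force: [-0.7, -0.2, 0.7]
finger_gap: 0.0597
gripper_force: 0.0
time: 17.2
tcp_pos: [0.5341, -0.3262, 0.0208]
orientation: [3.14, -0.001, 0.09]
force: [-1.4, 1.7, 9.4]
finger_gap: 0.0339
gripper_force: 30.0
time: 18.0
tcp_pos: [0.5337, -0.3259, 0.2003]
orientation: [3.141, -0.001, 0.09]
force: [-0.0, 0.3, -2.0]
finger_gap: 0.034
gripper_force: 30.0
18.0 [ 0.53365483 -0.32587699  0.20034063] [ 3.14061911e+00 -1.07252589e-03  8.98662271e-02] [-0.04644729  0.30475597 -1.95581696]
```

```bash
python3 -m jog '[0,9,-45,0,0, 0,9,-45,0,0, 0,9,-45,0,0, 0,9,-45,0,0, 0,9,-45,0,0, 0,9,-45,0,0, 0,9,-45,0,0, 0,9,-45,0,0]'; python3 -m jog '[0,5.6,-24.3,0,0, 0,5.5,-24.3,0,0, 0,0,0,10,0.68, 0,0,0,20,0, 0,0,0,20,0, 0,0,0,0,0, 0,0,0,0,0, 0,0,0,0,0]'
python3 - <<'E'
import pickle
from h import *
s=readout.get_state();print(s["time"],s["tcp_pos"],s["orientation"],s["force"])
for n in("wrist","scene","top"):
  c=viewer.capture(n);pickle.dump(c,open(f"pics/{n}5.pkl","wb")); cv2.imwrite(f"pics/{n}5.png",c["img"][...,::-1])
  if n=="scene": cv2.imwrite("pics/s5.png",cv2.resize(c["img"][150:280,150:330,::-1],None,fx=4,fy=4))
E
```

```text
time: 18.8
tcp_pos: [0.572, 0.0411, 0.1983]
orientation: [-3.141, 0.002, 0.09]
force: [0.7, 0.1, 0.0]
finger_gap: 0.0339
gripper_force: 30.0
time: 19.6
tcp_pos: [0.58, 0.0886, 0.1503]
orientation: [-3.142, -0.001, 0.03]
force: [1.2, -0.4, -0.6]
finger_gap: 0.0338
gripper_force: 30.0
19.6 [0.57996348 0.08858595 0.15025477] [-3.14152748e+00 -6.51112167e-04  3.04192710e-02] [ 1.17281718 -0.40009239 -0.58548027]
```

View pics/wrist5.png

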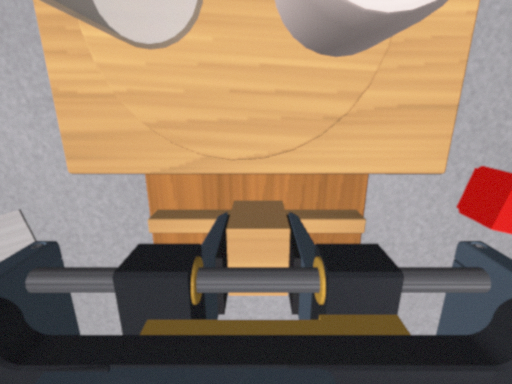

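The view shows chock_a held at (258,245), the unit's front edge at row 172 and the batten at row 212, all parallel. Measuring the fit.

```bash
python3 - <<'E'
import pickle
from h import *
c=pickle.load(open("pics/wrist5.pkl","rb"))
h=cv2.cvtColor(c["img"],cv2.COLOR_RGB2HSV)
for u in(185,258,345):
  print(u,[(v,)+tuple(map(int,h[v,u-3:u+4,1:].mean(0))) for v in range(166,236)if not 177<v<196])
E
```

```text
185 [(166, 127, 212), (167, 128, 209), (168, 127, 210), (169, 128, 213), (170, 127, 216), (171, 128, 214), (172, 128, 205), (173, 135, 189), (174, 154, 179), (175, 161, 188), (176, 162, 192), (177, 164, 191), (196, 162, 188), (197, 162, 188), (198, 164, 188), (199, 163, 187), (200, 163, 187), (201, 164, 186), (202, 164, 186), (203, 163, 186), (204, 162, 185), (205, 160, 186), (206, 162, 186), (207, 162, 184), (208, 160, 177), (209, 148, 156), (210, 133, 128), (211, 128, 116), (212, 126, 115), (213, 125, 117), (214, 124, 116), (215, 126, 117), (216, 128, 117), (217, 127, 120), (218, 128, 142), (219, 126, 181), (220, 127, 208), (221, 126, 219), (222, 126, 221), (223, 126, 221), (224, 126, 221), (225, 127, 220), (226, 127, 221), (227, 126, 221), (228, 125, 224), (229, 126, 225), (230, 125, 224), (231, 126, 222), (232, 134, 206), (233, 150, 185), (234, 159, 181), (235, 162, 181)]
258 [(166, 124, 229), (167, 124, 230), (168, 124, 230), (169, 123, 231), (170, 123, 230), (171, 123, 228), (172, 129, 216), (173, 137, 189), (174, 154, 181), (175, 163, 189), (176, 162, 194), (177, 163, 195), (1
[... 866 characters left out ...]
1), (177, 162, 172), (196, 162, 169), (197, 162, 170), (198, 162, 171), (199, 163, 170), (200, 162, 171), (201, 162, 171), (202, 161, 171), (203, 164, 170), (204, 162, 171), (205, 161, 172), (206, 161, 171), (207, 164, 170), (208, 160, 165), (209, 150, 147), (210, 134, 123), (211, 124, 113), (212, 125, 110), (213, 125, 109), (214, 124, 109), (215, 123, 111), (216, 124, 112), (217, 127, 115), (218, 127, 137), (219, 127, 174), (220, 127, 206), (221, 126, 219), (222, 127, 221), (223, 126, 220), (224, 128, 221), (225, 127, 220), (226, 127, 219), (227, 127, 218), (228, 127, 218), (229, 128, 219), (230, 127, 220), (231, 128, 215), (232, 132, 200), (233, 146, 177), (234, 160, 173), (235, 163, 175)]
```

```bash
python3 - <<'E'
import pickle
from h import *
c=pickle.load(open("pics/wrist5.pkl","rb"))
print(pt(c,[(258,173)],.065),pt(c,[(258,218.6)],.065),pt(c,[(258,209.7)],.035),pt(c,[(258,228.4)],.1857),pt(c,[(258,200.6)],.1337),pt(c,[(258,200.6)],.1297))
E
```

```text
[[0.60303356 0.0893335  0.065     ]] [[0.55634245 0.08785357 0.065     ]] [[0.55448825 0.08776234 0.035     ]] [[0.6008066  0.08939353 0.1857    ]] [[0.59878258 0.08927311 0.1337    ]] [[0.59741794 0.08922553 0.1297    ]]
```

Chock and gap centres agree within 0.5 mm. Lowering.

```bash
python3 -m jog '[0,0,0,15,0, 0,0,0,15,0, 0,0,0,15,0, 0,0,0,10,0, 0,0,0,10,0, 0,0,0,10,0, 0,0,0,10,0, 0,0,0,0,0]'; python3 -m jog '[0,0,0,2,0, 0,0,0,2,0, 0,0,0,2,0, 0,0,0,2,0, 0,0,0,0,0, 0,0,0,0,0, 0,0,0,0,0, 0,0,0,0,0]'
```

```text
time: 20.55
tcp_pos: [0.579, 0.0886, 0.0634]
orientation: [3.142, 0.002, 0.031]
force: [-0.5, -0.5, -0.2]
finger_gap: 0.0337
gripper_force: 30.0
time: 21.35
tcp_pos: [0.5797, 0.0887, 0.0567]
orientation: [-3.142, -0.0, 0.031]
force: [-0.4, -0.0, -1.2]
finger_gap: 0.0338
gripper_force: 30.0
```

```bash
python3 -m jog '[0,0,0,0.6,0, 0,0,0,0.5,0, 0,0,0,0,0, 0,0,0,0,0, 0,0,0,0,0, 0,0,0,0,0, 0,0,0,0,0, 0,0,0,0,0]'; python3 -m jog '[0,0,0,0.3,0, 0,0,0,0.3,0, 0,0,0,0,0, 0,0,0,0,0, 0,0,0,0,0, 0,0,0,0,0, 0,0,0,0,0, 0,0,0,0,0]'
```

```text
time: 22.15
tcp_pos: [0.5798, 0.0887, 0.0558]
orientation: [-3.142, -0.0, 0.031]
force: [-1.7, 0.3, 5.7]
finger_gap: 0.0342
gripper_force: 30.0
time: 22.95
tcp_pos: [0.5802, 0.0887, 0.0558]
orientation: [-3.142, -0.002, 0.031]
force: [-2.1, -0.7, 13.5]
finger_gap: 0.0339
gripper_force: 30.0
```

```bash
python3 -m jog '[0,0,0,-0.7,0, 50,0,0,0,0, 50,0,0,0,0, 50,0,0,0,0, 50,0,0,-20,0, 50,0,0,-40,0, 50,0,0,-40,0, 50,0,0,-40,0]'; python3 -m jog '[50,-28,-1,-30,0, 50,-28,-1,0,0, 50,-29,-0.6,0,0, 40,0,0,0,0, 40,0,0,0,0, 40,0,0,0,0, 40,0,0,0,0, 40,0,0,0,0]'
python3 - <<'E'
import pickle
from h import *
s=readout.get_state();print(s["time"],s["tcp_pos"],s["orientation"],s["force"])
c=viewer.capture("wrist");pickle.dump(c,open("pics/wrist6.pkl","wb")); cv2.imwrite("pics/wrist6.png",c["img"][...,::-1])
m,h=oak(c);m=m&(h[...,1]<140)
for r in rects(c,m,.091,100,90000): print(r)
E
```

```text
time: 23.75
tcp_pos: [0.5793, 0.0886, 0.197]
orientation: [-3.142, 0.001, 0.031]
force: [0.7, -0.4, 0.0]
finger_gap: 0.05
gripper_force: 0.0
time: 24.55
tcp_pos: [0.4951, 0.0886, 0.2254]
orientation: [3.142, 0.0, 0.03]
force: [0.5, -0.1, -0.3]
finger_gap: 0.0401
gripper_force: 0.0
24.55 [0.49507151 0.08860935 0.22537706] [3.14157535e+00 2.38439611e-04 3.04679839e-02] [ 0.48027203 -0.11874353 -0.25702901]
((503.5, 216.0), ((461.1036071777344, -204.99790954589844), (48.590511322021484, 17.375856399536133), 16.926753997802734))
((256.0, 176.0), ((502.9331970214844, 91.102294921875), (18.687427520751953, 61.890159606933594), 1.7966029644012451))
((258.5, 76.0), ((602.8662719726562, 91.14161682128906), (144.95501708984375, 329.4316101074219), 1.8083882331848145))
```

View pics/wrist6.png

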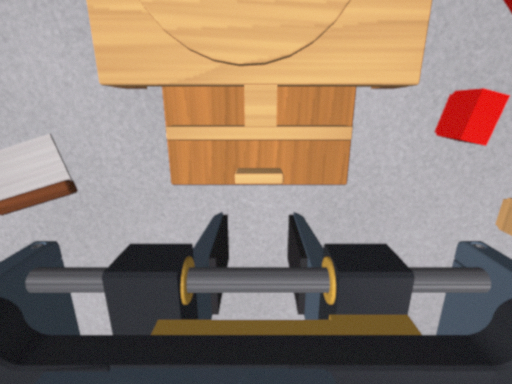

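The view shows chock_a upright and square at (261,105), between the batten (row 132) and the unit (row 84). Back to the bar for the proof pull.

```bash
python3 -m jog '[40,0,0,8,-1, 40,0,0,8,-1, 40,0,0,8,-1, 40,0,0,8,-1, 40,0,0,8,-1, 40,0,0,8,-1, 40,0,0,8,-1, 40,0,0,8,-1]'; python3 -m jog '[40,0,0,4,-1, 40,0,0,4,-1, 40,0,0,4,-1, 40,0,0,4,-1, 40,0,0,4,-1, 40,0,0,4,-1, 40,0,0,4,-1, 40,0,0,4,-1]';python3 -m jog '[40,0,0,4,-1, 40,0,0,0,-1, 40,0,0,0,0, 40,0,0,0,0, 40,0,0,0,0, 40,0,0,0,0, 40,0,0,0,0, 40,0,0,0,0]'; python3 - <<'E'
from h import *
c=viewer.capture("top");m,h=oak(c);m=m&(h[...,1]<140)
for r in rects(c,m,.071,40,300): print(r)
E
```

```text
time: 25.4
tcp_pos: [0.4948, 0.0886, 0.1612]
orientation: [-3.142, 0.0, 0.732]
force: [0.3, -0.5, 0.1]
finger_gap: 0.0398
gripper_force: 0.0
time: 26.2
tcp_pos: [0.4948, 0.0886, 0.1293]
orientation: [-3.141, 0.0, 1.43]
force: [0.8, -0.2, 0.1]
finger_gap: 0.0395
gripper_force: 0.0
time: 27.0
tcp_pos: [0.4946, 0.0886, 0.1257]
orientation: [3.142, -0.0, 1.601]
force: [-0.7, -0.7, 0.3]
finger_gap: 0.0399
gripper_force: 0.0
((365.5, 246.5), ((440.0554504394531, -290.92230224609375), (50.557254791259766, 44.45418167114258), 0.44495469331741333))
((235.0, 207.0), ((550.736328125, 99.18136596679688), (11.962647438049316, 41.922916412353516), 0.9736879467964172))
((261.33502197265625, 209.3096466064453), ((545.1810302734375, 20.298994064331055), (81.36259460449219, 31.497018814086914), 86.8802261352539))
((356.5, 184.0), ((625.5892944335938, -262.6914978027344), (59.84431076049805, 44.75960159301758), 0.949396550655365))
```

```bash
python3 -m jog '[40,0,0,26,0, 40,0,0,26,0, 40,0,0,25,0, 40,0,0,0,0, 0,0,0,0,0, 0,0,0,0,0, 0,0,0,0,0, 0,0,0,0,0]'; python3 -m jog '[0,0,-0.5,0,0, 0,0,-0.5,0,0, 0,0,0,0,0, 0,0,0,0,0, 0,0,0,0,0, 0,0,0,0,0, 0,0,0,0,0, 0,0,0,0,0]'; python3 -m jog '[0,0,-0.5,0,0, 0,0,-0.5,0,0, 0,0,0,0,0, 0,0,0,0,0, 0,0,0,0,0, 0,0,0,0,0, 0,0,0,0,0, 0,0,0,0,0]'
```

```text
time: 27.85
tcp_pos: [0.4953, 0.0887, 0.0496]
orientation: [3.14, -0.0, 1.601]
force: [-0.2, 0.7, 9.8]
finger_gap: 0.0139
gripper_force: 30.0
time: 28.65
tcp_pos: [0.4952, 0.0887, 0.0496]
orientation: [3.138, -0.0, 1.601]
force: [2.9, 0.5, 8.1]
finger_gap: 0.0138
gripper_force: 30.0
time: 29.45
tcp_pos: [0.4951, 0.0887, 0.0496]
orientation: [3.137, -0.0, 1.601]
force: [8.5, 1.3, 2.5]
finger_gap: 0.0141
gripper_force: 30.0
```

```bash
python3 -m jog '[0,0,-0.5,0,0, 0,0,-0.5,0,0, 0,0,0,0,0, 0,0,0,0,0, 0,0,0,0,0, 0,0,0,0,0, 0,0,0,0,0, 0,0,0,0,0]'; python3 -m jog '[0,0,0,0,0, 0,0,0,0,0, 0,0,0,0,0, 0,0,0,0,0, 0,0,0,0,0, 0,0,1,0,0, 0,0,0.8,0,0, 0,0,0.5,0,0]'
```

```text
time: 30.25
tcp_pos: [0.4951, 0.0887, 0.0497]
orientation: [3.135, -0.0, 1.601]
force: [13.6, 0.2, -2.7]
finger_gap: 0.0135
gripper_force: 30.0
time: 31.05
tcp_pos: [0.4952, 0.0887, 0.0496]
orientation: [3.139, -0.0, 1.601]
force: [1.6, 0.4, 12.6]
finger_gap: 0.0137
gripper_force: 30.0
```

13.6 N against the stop with no motion. I'll release, back off, and check.

```bash
python3 -m jog '[0,0,0.2,-0.8,0, 40,0,0,0,0, 40,0,0,0,0, 40,0,0,0,0, 40,0,0,-20,0, 40,0,0,-40,0, 40,0,0,-40,0, 40,0,0,-40,0]'; python3 -m jog '[40,0,-40,-20,0, 40,0,-40,0,0, 40,0,-30,0,0, 40,0,0,0,0, 40,0,0,0,0, 40,0,0,0,0, 40,0,0,0,0, 40,0,0,0,0]'
python3 - <<'E'
from h import *
s=readout.get_state();print(s["time"],s["tcp_pos"],s["force"])
a=viewer.capture("top")["img"];b=viewer.capture("scene")["img"]
cv2.imwrite("pics/fin.png",np.hstack([cv2.resize(a[80:270,100:410],None,fx=1.29,fy=2.0*1.29/2),cv2.resize(b[130:350,120:390],None,fx=1.45,fy=1.45)[:245]])[...,::-1])
E
```

```text
time: 31.85
tcp_pos: [0.4935, 0.0886, 0.191]
orientation: [-3.141, 0.0, 1.601]
force: [1.9, -0.2, -0.4]
finger_gap: 0.0397
gripper_force: 0.0
time: 32.65
tcp_pos: [0.3847, 0.0852, 0.2093]
orientation: [-3.141, -0.0, 1.601]
force: [-0.7, 0.0, 0.2]
finger_gap: 0.0399
gripper_force: 0.0
32.65 [0.38468967 0.08524954 0.20927093] [-0.65826698  0.04345413  0.21341672]
```

View pics/fin.png

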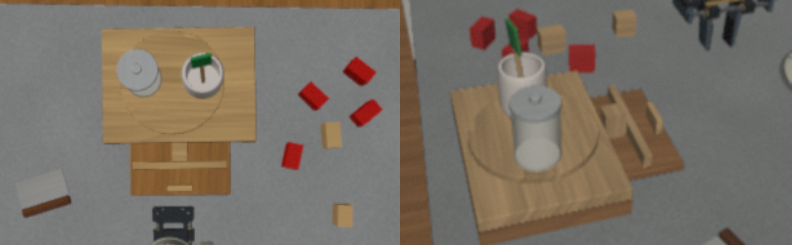

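The final view shows the chock standing square between batten and unit at (179,151) in the top half. The turntable items, the scraper and the other two chocks look as they did at the start.

```bash
python3 -c "
from rig import arm; print(arm.finish_job())"
```

```text
the job is handed in; nothing more can be done
None
```

The job is handed in: the board is on its 45.5 mm stop (14 N pull), chock_a stands upright and square between batten and unit, a second pull of 13.6 N felt the stop again, and nothing else was moved.

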